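# Set a roller arm to its bend line on the bending block

### The job

The flat roller arm on the desk has had its first bend; get it ready for the second. Turn it so that the bent-up end is at the back and the bush end points out over the open (nose) end of the bending block, lay it flat on the block against the side fence with its scribed line still well behind the edge, then slide it out along the fence until the line is right at the edge. It would tip over the edge by itself, so do not let it tip, and finish still gripping it by the bent-up end and keeping it flat on the block, with the overhang free for the mallet; leave the other things on the desk where they are.

Things in the scene. Friction and masses are not known exactly. Their poses are not given: they have to be found in the camera images.
- roller_arm: The workpiece: aluminium flat bar 45 mm wide, 6 mm thick, 162.5 mm long, lying on the desk; one end bent up (flange), the other rounded, with a steel bush. About 0.2 kg, balance point about 92 mm from the flange. Origin: underside, mid-width, at the flange's outer face; x along the bar from flange to bush end, z up. Not to be confused with the twice-bent arms in the grey tray at the back.
- flange (a point): Middle of the top edge of the roller arm's bent-up end: an upright flange 45 mm wide, 6 mm thick (x = 0 to 6 mm of the arm), its top 42 mm above the arm's underside, with two small dark holes. It can be gripped across its 45 mm width from above. Lifted by the flange alone, the arm droops in a weak grip; carry it near its balance point. Axes as the arm's.
- bend_line (a point): The thin dark scribed line across the bar, 55 mm from the flange's outer face; this point is at mid-width on the underside, directly below the line drawn on the top. Axes as the roller arm's.
- bush (a point): Centre of the upper rim of the steel bush, an upright ring of 28 mm outer diameter, 140 mm from the flange's outer face, its top 24 mm above the arm's underside.
- bending_block: Welded grey steel stand, bolted down, cannot move. Bare steel top plate 150 mm long (x = -75 to 75), 100 mm wide (y = -50 to 50), 20 mm thick, top face 115 mm above the desk. Origin: on the desk below its middle; x outward to the open nose end, y to the fence side. Let go, the arm stays on it only while its line is over 37 mm behind the nose. Base plate 130 mm wide, 12 mm high, x = -110 to 70.
- fence (a point): Middle of the upper edge of the working face of the dark side fence on the block's top: a straight strip along x, 112 mm long (x = -72 to 40 mm of the block), 12 mm wide, 10 mm high. Its working face is at y = 22.5 mm of the block and looks to -y, so an arm lying against it has its middle at y = 0. Axes as the block's.
- nose_mark (a point): The point on the block's nose edge (the straight end of the top plate, x = 75 mm, y = 0, on the top face 115 mm above the desk) where the middle of the arm's scribed line, at its underside, belongs. Axes as the block's: x outward, y towards the fence.
- caliper: Bystander: slide caliper lying flat, 200 mm long; origin under its middle.
- marker: Bystander: black marker pen lying flat, 135 mm long; origin under its middle.
- hex_key: Bystander: black hex key lying flat, 93 mm long; origin under its middle.
- tape_roll: Bystander: roll of brown tape, 68 mm diameter, 36 mm high; origin under its middle.
- label_roll: Bystander: small roll of labels standing on its end, 67 mm diameter, 60 mm high; origin under its middle.
- mallet: Bystander: soft-face mallet with white faces and a wooden handle, lying flat, 240 mm long; origin under its middle.
- spanner: Bystander: open spanner lying flat, 149 mm long; origin under its middle.
There are look-alikes about, which are no part of the job. There is more than one size of the roller_arm; the one meant has the size given above.

How it is judged:
On the way, in this order (a step that is already met when the one before it is completed fails the run):
1. the arm is turned and lies flat on the bending block along the fence (within 8 mm and 3.4 degrees), bush end outward, scribed line at least 18 mm behind the nose edge (x of bend_line in the frame of nose_mark between -0.085 and -0.018 m and y of bend_line in the frame of nose_mark between -0.008 and 0.004 m and z of bend_line in the frame of nose_mark between -0.003 and 0.003 m and angle between the x axis of roller_arm and the x axis of bending_block, either way round below 0.06 rad and angle between roller_arm's own z axis and vertical below 0.05 rad and x of bush in the frame of nose_mark above 0 m and contact force between roller_arm and bending_block above 0.3 N), for 0.2 s.
2. lying on the block, it slides out: the line passes from 16 to 4 mm behind the edge (x of bend_line in the frame of nose_mark between -0.016 and -0.004 m and y of bend_line in the frame of nose_mark between -0.008 and 0.004 m and z of bend_line in the frame of nose_mark between -0.003 and 0.003 m and angle between roller_arm's own z axis and vertical below 0.05 rad and x of bush in the frame of nose_mark above 0 m and contact force between roller_arm and bending_block above 0.3 N), for 0.02 s.
At the end, for the whole second after the job is handed in: Line within 3 mm of the nose edge, bush end outward; arm within 3 mm of the fence, square to 2.9 deg, flat on the block (2.5 mm, 2 deg, bearing over 0.3 N), at rest, and held by the fingers (over 1 N, grasp point within 45 mm of the flange's outer face) (x of bend_line in the frame of nose_mark between -0.003 and 0.003 m and y of bend_line in the frame of nose_mark between -0.003 and 0.003 m and z of bend_line in the frame of nose_mark between -0.0025 and 0.0025 m and angle between the x axis of roller_arm and the x axis of bending_block, either way round below 0.05 rad and angle between roller_arm's own z axis and vertical below 0.035 rad and x of bush in the frame of nose_mark above 0 m and contact force between roller_arm and bending_block above 0.3 N and contact force between the fingers and roller_arm above 1 N and x of the grasp point in the frame of roller_arm below 0.045 m and linear speed of roller_arm below 0.01 m/s); the arm keeps its last pose, push and grip.
It fails at once if the arm tips over the nose edge (more than 9 degrees while bearing on the block with its line less than 15 mm behind the edge or past it) (contact force between roller_arm and bending_block above 0.3 N and x of bend_line in the frame of nose_mark between -0.015 and 0.06 m and angle between roller_arm's own z axis and vertical above 0.16 rad).
It fails at once if a bystander is moved more than 20 mm (distance of any of caliper, marker, hex_key, tape_roll, label_roll, mallet, spanner from where it was at the start of the episode above 0.02 m).
It also fails if it takes over 54 s, if anything falls off the work surface, if the arm or the gripper's body presses on something with over 40 N, if the wrist force passes 120 N, or if a joint passes its speed limit or range.

### The arm

A 7-joint arm with a two-finger parallel gripper is mounted at the origin on a cart in front of the work surface, level with it; the furniture and walls round the work are solid. World frame = base frame: x ahead of the robot, y to its left, z up, the work surface at z = 0. Lengths are in m, angles in rad, forces in N, time in s.
With the tool pointing down it reaches from about 0.4 to 0.85 m from the base axis. Payload 10.4 kg.
Tool frame: the origin (TCP) lies at the very end of the fingers, on their centre line; the grasp point (between the pads) lies 19 mm behind it (r.pinch_z is the distance from the TCP to the grasp point, in m); z points along the fingers, y is the line along which they close (so a half turn about z gives the same grasp; the last joint's range is limited). The gripper opens to 87 mm and grips with 3 to 60 N. Pads are 19 mm wide; open, the fingers measure 117 mm over their backs; the gripper's body (75 mm by 190 mm) begins 51 mm behind the grasp point.
Start: joints at [1.272, 0.332, -0.065, 1.46, 0.022, 1.35, -0.088], TCP at [0.17, -0.601, 0.223] pointing down, gripper open.
Joint ranges: [-2.6, 2.6], [-0.5, 2.12], [-1.47, 1.34], [0.16, 2.42], [-1.27, 4.41], [0.06, 2.06], [-2.6, 2.6]. Speed limits (rad/s): [2.22, 2.22, 2.79, 2.79, 3.14, 3.14, 3.14].

### API

Orientations are given as a unit quaternion [x, y, z, w].
In Python, from bench import sensors, vision, r gives the robot as it stands.
- The arm moves only by the shell command python3 -m crank 'ROWS' [OPENING] [FORCE]. ROWS is JSON, a list of rows, each a list of 2 entries, a list of its own where there are three numbers: the shift along the tool's x, y, z normalised to -1 to 1, where 1 is 3 cm, then the turn about the tool's z normalised to -1 to 1, where 1 is 8 degrees. A call has 1 to 12 rows; each row shifts and turns the commanded pose from where the row before left it, along the tool's axes as they then stand; what a row does not reach is not made up. A row lasts 1/8 s, in which the tool goes at most 62.5 mm and 10.7 degrees, less where a joint would pass 70% of its speed; a pose out of reach is approached as far as the arm can. A call with a number of a shift or a turn outside -1 to 1 is refused whole. A call with a gripper value outside its range is refused whole. OPENING is the opening, from 0 (shut) to 1 (fully open), set as the call begins (- or left out, the last holds). The fingers move at their own pace and stop on an object; FORCE is the grip in N (left out, the last holds). Time passes only in rows, so rows that do not move let the fingers close. It gives the time, the measured TCP pose, the force, the opening and the grip force at its end, in the units of the state.
- sensors.read_state(): the state, without advancing time (a new reading comes with each control period).
- vision.camera(name): name is "scene" or "top"; returns the picture (384x512x3 uint8, red, green, blue); there is no depth.
- vision.camera_model(name): a dict with "vertical_fov" (degrees; the focal length in pixels is half the picture's height over the tangent of half this angle, whatever the lens; pixels are square), "cx", "cy" (the principal point, pixels), "dist" ([k1, k2, p1, p2, k3] as OpenCV has them; the pictures are not rectified), "camera_from_world" (4x4, takes a point from world to camera coordinates). Camera axes: x right, y down, z forward; pixel columns grow to the right and rows downward; lengths in m; the calibration is good to about 2 mm. A picture is of the moment at which its call begins. camera_model takes no time and is no camera call.
- r.close_job(): hands the job in; it is judged then, once.
The state is a dict: "time": time; "joint_positions": joint angles; "joint_vel": joint speeds; "joint_torque": joint torques, N m; "ee_pos": TCP position; "eef_rot": TCP orientation; "ft_force": force on the tool from outside, world axes, zero at the start; "torque": the same for the moment, N m; "width": finger opening in m; "grip_force": force on a finger pad.
Only numpy, scipy, OpenCV 4.12 (cv2) and the standard library are available. Lean on these libraries where they do the work, as an engineer would, in place of code of your own. Each camera call takes 0.05 s, during which the arm holds its last target. There are 200 camera calls.

## Working session

There is one attempt and no reset: what is moved stays moved. The work goes in short steps, Python scripts to look and compute and a shell command to move; the robot and the scene stay as the last step left them, time stands still between calls to the robot, and variables do not carry over. Pictures are saved under pics/ and viewed, at most 10 in all, crops included, and the job is handed in when it is done.

```bash
mkdir -p pics; ls
python3 - <<'E'
from bench import sensors, vision, r
import cv2, numpy as np
for n in("scene","top"):
    cv2.imwrite(f"pics/{n}0.png",cv2.cvtColor(vision.camera(n),cv2.COLOR_RGB2BGR))
    m=vision.camera_model(n);print(n,m)
s=sensors.read_state();print(s['time'],s['ee_pos'],s['eef_rot'],s['width'],r.pinch_z)
E
```

```text
pics
scene {'vertical_fov': 54.154223585252964, 'cx': 256.94491174153984, 'cy': 190.71426812494897, 'dist': array([-0.03003832,  0.        ,  0.        ,  0.        ,  0.        ]), 'camera_from_world': array([[-0.6772574 , -0.73572884,  0.00504773,  0.20289298],
       [-0.49578909,  0.45129609, -0.74197373,  0.44297496],
       [ 0.54361345, -0.50500981, -0.67040995,  1.19532742],
       [ 0.        ,  0.        ,  0.        ,  1.        ]])}
top {'vertical_fov': 52.04475219290634, 'cx': 254.00554338451764, 'cy': 193.43358903802255, 'dist': array([-0.04285599,  0.        ,  0.        ,  0.        ,  0.        ]), 'camera_from_world': array([[-0.41989949, -0.90754099, -0.00733206,  0.04918217],
       [-0.78475811,  0.36712498, -0.49937356,  0.5193788 ],
       [ 0.45589376, -0.20393281, -0.86635575,  1.64634159],
       [ 0.        ,  0.        ,  0.        ,  1.        ]])}
0.1 [ 0.170123   -0.60103144  0.22185704] [ 9.90503496e-01  1.37486054e-01 -1.14400106e-04 -6.29504493e-04] 0.08676085445845838 0.0187
```

View pics/scene0.png

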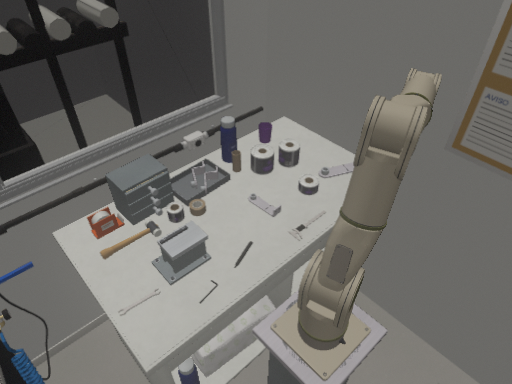

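View pics/top0.png

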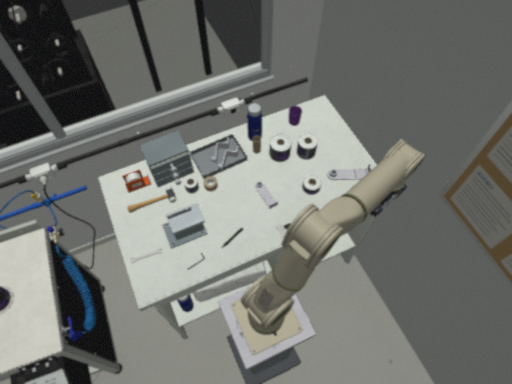

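The scene view shows the block near (182,250), one flat arm at (265,205) and another at (335,172). I'll zoom in on both and on the block.

```bash
cat > h.py <<'E'
import numpy as np, cv2
from bench import vision
def cam(n):
    m=vision.camera_model(n); f=192/np.tan(np.radians(m['vertical_fov'])/2)
    return np.array([[f,0,m['cx']],[0,f,m['cy']],[0,0,1]]),np.array(m['dist']),np.array(m['camera_from_world'])
def ray(n,uv,z):
    K,d,T=cam(n); p=cv2.undistortPoints(np.array(uv,float).reshape(-1,1,2),K,d)[:,0]
    D=np.c_[p,np.ones(len(p))]@T[:3,:3]; C=-T[:3,:3].T@T[:3,3]
    return C+D*((np.broadcast_to(z,len(p))-C[2])/D[:,2])[:,None]
def proj(n,P):
    K,d,T=cam(n); return cv2.projectPoints(np.array(P,float).reshape(-1,3),cv2.Rodrigues(T[:3,:3])[0],T[:3,3],K,d)[0][:,0]
def grab(n): return cv2.cvtColor(vision.camera(n),cv2.COLOR_RGB2BGR)
def crop(im,x,y,w,h,s): return cv2.resize(im[y:y+h,x:x+w],None,fx=s,fy=s,interpolation=cv2.INTER_CUBIC)
E
python3 - <<'E'
from h import *
s=cv2.imread('pics/scene0.png');t=cv2.imread('pics/top0.png')
a=np.vstack([np.hstack([crop(s,235,180,66,50,6),crop(t,240,170,66,50,6)]),np.hstack([crop(s,145,218,66,50,6),crop(t,155,198,66,50,6)])])
cv2.imwrite('pics/c0.png',a);print(a.shape)
E
```

```text
(600, 792, 3)
```

View pics/c0.png

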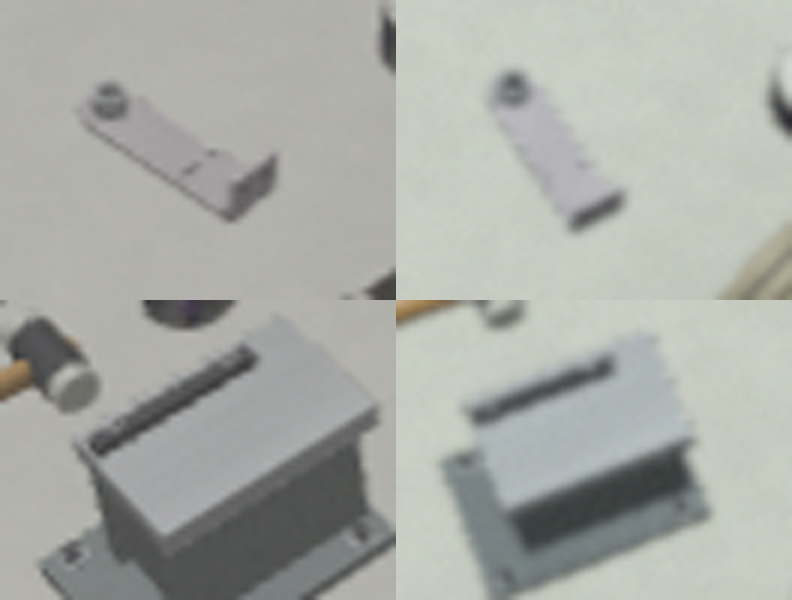

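The crop shows:
- **Arm:** scene bush at about (253,196), flange base corner at (273.7,216.7), line near (268,207).
- **Block:** the fence is on the left side and the nose is at the far right, with scene top corners at about (158,242), (172.5,258), (208,236) and (192,221).

I'll turn these into positions and check the sizes.

Run:
```python
from h import *
np.set_printoptions(precision=4,suppress=True)
S=lambda x,y,ox,oy:(ox+(x+.5)/6-.5,oy+(y+.5)/6-.5)
# block top corners: backfence, backopen, noseopen, nosefence
b=[S(76,141,145,218),S(165,238,145,218),S(378,106,145,218),S(280,18,145,218)]
t=[S(66,107,155,198),S(107,207,155,198),S(294,137,155,198),S(255,33,155,198)]
for n,c in(('scene',b),('top',t)):
    P=ray(n,c,.115);print(n,P[:,:2].tolist(),[np.linalg.norm(P[i]-P[(i+1)%4]) for i in range(4)],P.mean(0))
    x=(P[2]+P[3]-P[0]-P[1]);print('yaw',np.degrees(np.arctan2(x[1],x[0])))
# arm
bs=ray('scene',[S(109,94,235,180)],.024)[0]; bt=ray('top',[S(514-396,83,240,170)],.024)[0]
fs=ray('scene',[S(253,167,235,180)],.042)[0]; ft=ray('top',[S(597-396,208,240,170)],.042)[0]
ls=ray('scene',[S(200,162,235,180)],.006)[0]
for n,B,F in(('scene',bs,fs),('top',bt,ft)): print(n,B,F,np.linalg.norm((B-F)[:2]),np.degrees(np.arctan2(*(B-F)[1::-1])))
print('line',ls)
```

```text
scene [[0.5709901540847552, 0.22641108581154568], [0.47591820649100747, 0.22709258168193125], [0.4737653541990926, 0.07928834891266578], [0.571817596377865, 0.08063754805083673]] [np.float64(0.09507439011579125), np.float64(0.14781991069372896), np.float64(0.09806152423146948), np.float64(0.14577588611296885)] [0.5231 0.1534 0.115 ]
yaw -90.25867041287691
top [[0.5691719387675559, 0.2269406895214788], [0.47849231497537026, 0.22569229629458654], [0.4737349137430781, 0.08099139500355584], [0.5682434532149702, 0.07613543067679834]] [np.float64(0.09068821674694717), np.float64(0.14477908585469665), np.float64(0.09463320993527022), np.float64(0.15080811709133043)] [0.5224 0.1524 0.115 ]
yaw -91.10230230370902
scene [ 0.5939 -0.2461  0.024 ] [ 0.4583 -0.2566  0.042 ] 0.13602368463526843 4.448987034143749
top [ 0.5932 -0.2491  0.024 ] [ 0.4506 -0.2545  0.042 ] 0.14271390303353967 2.160164134204262
line [ 0.5121 -0.2592  0.006 ]
```

```bash
python3 -m crank '[[[0.95,-0.49,0],0],[[0.95,-0.49,0],0],[[0.95,-0.49,0],0],[[0.95,-0.49,0],0],[[0.95,-0.49,0],0],[[0.95,-0.49,0],0],[[0.95,-0.49,0],0],[[0.95,-0.49,0],0],[[0.95,-0.49,0],0],[[0.95,-0.49,0],0],[[0.95,-0.49,0],0],[[0.95,-0.49,0],0]]' 1 40
python3 -m crank '[[[0.95,-0.49,0],0],[[0.95,-0.49,0],0],[[0.95,-0.49,0],0],[[0.95,-0.49,0],0],[[0,0,0],-1],[[0,0,0],-1],[[0,0,0],-1],[[0,0,0],-1],[[0,0,0],-1],[[0,0,0],-1],[[0,0,0],-1],[[0,0,0],-1]]'
python3 -m crank '[[[0,0,0],-1],[[0,0,0],-1],[[0,0,0],-1],[[0,0,0],-1],[[0,0,0],-1],[[0,0,0],-1],[[0,0,0],-1],[[0,0,0],-1],[[0,0,0],-1],[[0,0,0],-1],[[0,0,0],-1],[[0,0,0],-1]]'
cat >> h.py <<'E'
from bench import sensors
from scipy.spatial.transform import Rotation as R
def go(p):
    "tool-frame rows total to world point p; prints state"
    s=sensors.read_state(); M=R.from_quat(s['eef_rot']).as_matrix()
    print('t',round(s['time'],2),'tcp',np.round(s['ee_pos'],4),'toolx',round(float(np.degrees(np.arctan2(M[1,0],M[0,0]))),2),'tilt',round(float(np.degrees(np.arccos(-M[2,2]))),2),'w',s['width'],'F',np.round(s['ft_force'],1),'g',s['grip_force'],'q7',np.round(s['joint_positions'],2))
    print('shift units',np.round(M.T@(np.array(p)-s['ee_pos'])/.03,3))
E
python3 -c "
from h import *
go([.546,-.251,.1]); cv2.imwrite('pics/s1.png',crop(grab('scene'),215,130,130,100,6)); t=grab('top');cv2.imwrite('pics/t1.png',t)"
```

```text
time: 1.6
ee_pos: [0.4517, -0.3377, 0.2222]
eef_rot: [0.991, 0.137, -0.0, -0.0]
ft_force: [0.0, 0.4, 1.1]
width: 0.0871
grip_force: 0.0
time: 3.1
ee_pos: [0.5447, -0.2509, 0.2221]
eef_rot: [0.766, 0.643, -0.0, -0.0]
ft_force: [0.3, -0.5, -0.9]
width: 0.0868
grip_force: 0.0
time: 4.6
ee_pos: [0.5447, -0.2509, 0.2221]
eef_rot: [0.034, 0.999, 0.0, -0.0]
ft_force: [0.5, 0.7, 0.9]
width: 0.0868
grip_force: 0.0
t 4.6 tcp [ 0.5447 -0.2509  0.2221] toolx 176.07 tilt 0.04 w 0.08680697566180337 F [0.5 0.7 0.9] g 0.0 q7 [ 0.96  0.38 -0.78  1.5   0.26  1.38  1.67]
shift units [-4.700e-02 -1.000e-03  4.071e+00]
```

View pics/s1.png

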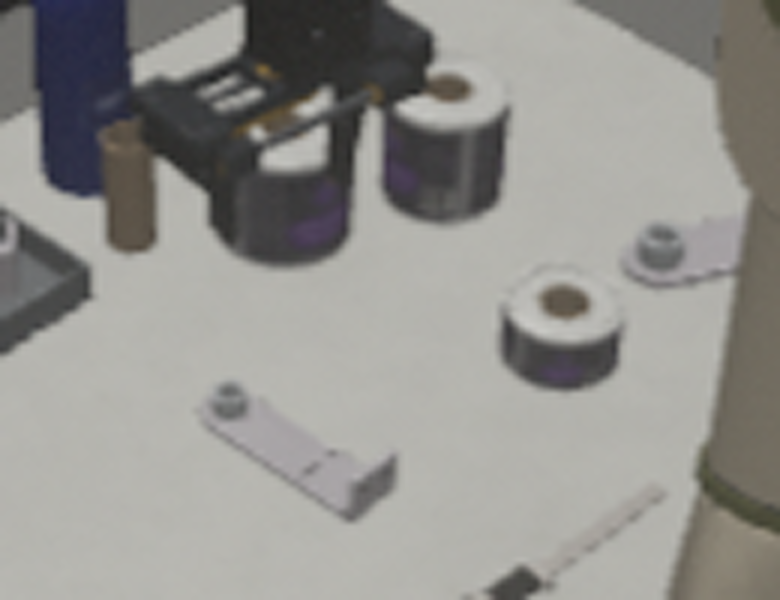

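The view is clear: the arm has its bush at crop (230,400) and its flange at (370,485). I'll refine its yaw from the near bottom edge and the flange.

Run:
```python
from h import *
S=lambda x,y:(215+(x+.5)/6-.5,130+(y+.5)/6-.5)
P=ray('scene',[S(215,433),S(352,521)],0.);d=P[1]-P[0];print(P,np.degrees(np.arctan2(-d[1],-d[0])))
Q=ray('scene',[S(352,521),S(397,487)],0.);print(Q,np.linalg.norm(Q[1]-Q[0]))
P=ray('scene',[S(305,473),S(340,451)],.006);print(P,P.mean(0),np.linalg.norm(P[1]-P[0]))
b=ray('scene',[S(230,393)],.024);f=ray('scene',[S(375,468)],.042);print(b,f)
b=P[0]*0
# dark/edges in top
t=cv2.imread('pics/t1.png');cv2.imwrite('pics/t1c.png',crop(t,215,150,110,75,7))
```

```text
[[ 0.58920753 -0.22807876  0.        ]
 [ 0.4593106  -0.23945787  0.        ]] 5.006389060408096
[[ 0.4593106  -0.23945787  0.        ]
 [ 0.46166502 -0.28628665  0.        ]] 0.04688792854294145
[[ 0.51129692 -0.24367274  0.006     ]
 [ 0.51059474 -0.2775095   0.006     ]] [ 0.51094583 -0.26059112  0.006     ] 0.03384404769676882
[[ 0.59422897 -0.24734538  0.024     ]] [[ 0.45669705 -0.25697542  0.042     ]]
```

View pics/t1c.png

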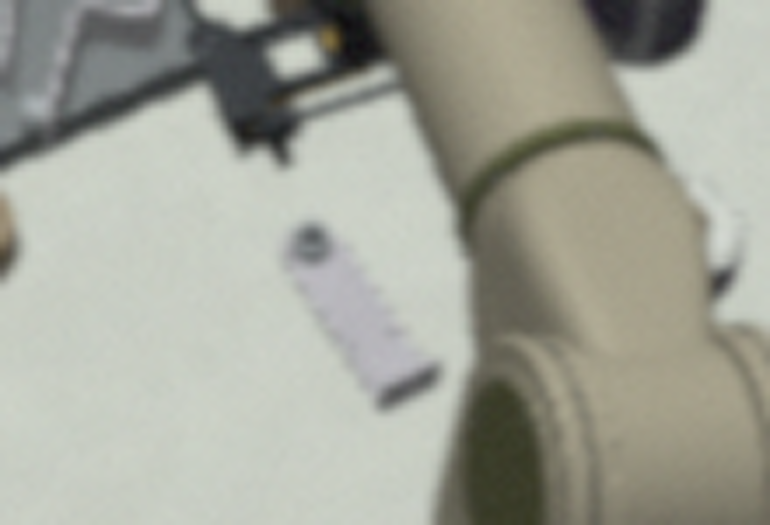

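```bash
python3 -m crank '[[[-0.1,0,1],-1],[[0,0,1],0],[[0,0,1],0],[[0,0,1],0],[[0,0,1],0],[[0,0,1],0],[[0,0,0.8],0],[[0,0,0.3],0],[[0,0,0.15],0],[[0,0,0],0]]' 1 40
python3 -c "
from h import *
go([.548,-.251,.003])"
```

```text
time: 5.95
ee_pos: [0.5483, -0.2512, 0.0056]
eef_rot: [-0.033, 0.999, -0.0, 0.0]
ft_force: [-0.6, 0.2, -0.1]
width: 0.0871
grip_force: 0.0
t 5.95 tcp [ 0.5483 -0.2512  0.0056] toolx -176.24 tilt 0.04 w 0.08706597887227276 F [-0.6  0.2 -0.1] g 0.0 q7 [ 0.9   0.6  -0.7   1.7   0.45  1.01  1.68]
shift units [0.009 0.009 0.087]
```

```bash
python3 -m crank '[[[0,0,0.1],0],[[0,0,0],0],[[0,0,0],0],[[0,0,0],0],[[0,0,0],0],[[0,0,0],0],[[0,0,0],0]]' 0 40
python3 -m crank '[[[0,0,-0.3],0],[[0,0,-0.7],0],[[0,0,0],0],[[0,0,0],0]]'
python3 -c "
from h import *
go([.548,-.251,.003]);cv2.imwrite('pics/s2.png',crop(grab('scene'),215,150,110,85,7))"
```

```text
time: 6.82
ee_pos: [0.548, -0.2513, 0.0021]
eef_rot: [-0.033, 0.999, -0.0, 0.0]
ft_force: [-1.0, -0.5, 1.0]
width: 0.044
grip_force: 40.0
time: 7.32
ee_pos: [0.5479, -0.2513, 0.0323]
eef_rot: [-0.033, 0.999, -0.0, 0.0]
ft_force: [0.1, 0.7, -2.0]
width: 0.0441
grip_force: 40.0
t 7.33 tcp [ 0.5479 -0.2513  0.0323] toolx -176.21 tilt 0.03 w 0.04405991459131972 F [ 0.1  0.7 -2. ] g 39.99337077140808 q7 [ 0.92  0.57 -0.72  1.69  0.42  1.05  1.7 ]
shift units [-0.003  0.009  0.976]
```

View pics/s2.png

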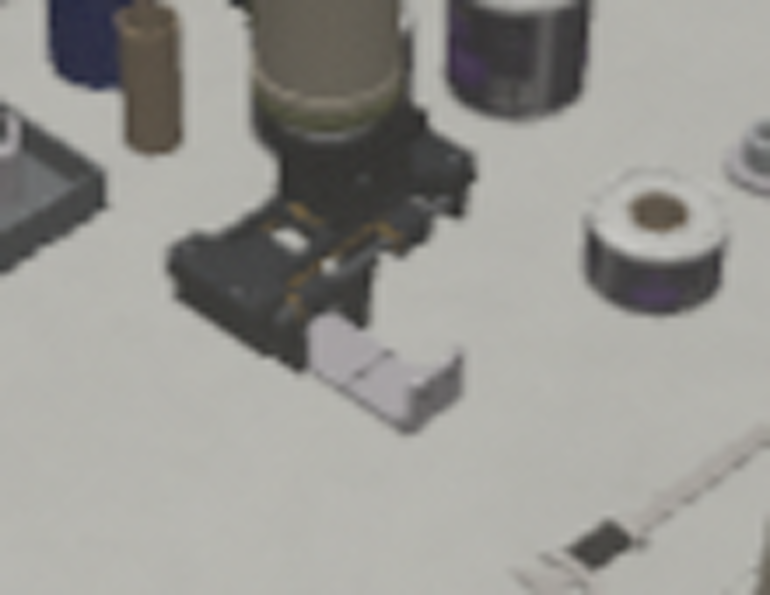

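```bash
python3 - <<'E'
from h import *
P=ray('scene',[(215+350/7,150+390/7),(215+392/7,150+350/7)],.0365);print(P,P.mean(0),np.linalg.norm(P[1]-P[0]))
E
python3 -m crank '[[[0,0,-0.5],0],[[0,0.3,-1],0],[[0,0.6,-1],0],[[0,0.8,-1],0],[[0,0.8,-1],0],[[0,0.8,-1],0],[[0,0.8,0],0],[[0,0.8,0],0],[[0,0.8,0],0],[[0,0.8,0],0],[[0,0.8,0],0],[[0.2,0.8,0],0]]'
python3 -m crank '[[[0,0.8,0],0],[[0,0.8,0],0],[[0,0.6,0],0],[[0,0,0],0.8],[[0,0,0],0.8],[[0,0,0],0.8],[[0,0,0],0.8],[[0,0,0],0.8],[[0,0,0],0.8],[[0,0,0],0.8],[[0,0,0],0.8],[[0,0,0],0.8]]'
python3 -m crank '[[[0,0,0],0.8],[[0,0,0],0.8],[[0,0,0],0.8],[[0,0,0],0.8],[[0,0,0],0.8],[[0,0,0],0.7],[[0,0,0],0],[[0,0,0],0]]'
python3 -c "
from h import *
go([.520,.081,.2]);cv2.imwrite('pics/s3.png',crop(grab('scene'),135,175,110,85,7));cv2.imwrite('pics/t3.png',crop(grab('top'),145,170,80,60,7))"
```

```text
[[ 0.50216334 -0.23173698  0.0365    ]
 [ 0.51009164 -0.27424118  0.0365    ]] [ 0.50612749 -0.25298908  0.0365    ] 0.04323730779060766
time: 8.88
ee_pos: [0.5252, -0.0077, 0.1964]
eef_rot: [-0.033, 0.999, 0.0, -0.0]
ft_force: [0.1, 0.4, -1.2]
width: 0.0442
grip_force: 40.0
time: 10.38
ee_pos: [0.5207, 0.0573, 0.1966]
eef_rot: [0.454, 0.891, -0.0, -0.0]
ft_force: [-0.4, 0.1, -1.5]
width: 0.0439
grip_force: 40.0
time: 11.38
ee_pos: [0.5211, 0.057, 0.1969]
eef_rot: [0.715, 0.699, -0.0, -0.0]
ft_force: [0.4, -0.4, -1.9]
width: 0.0441
grip_force: 40.0
t 11.38 tcp [0.5211 0.057  0.1969] toolx 88.73 tilt 0.02 w 0.04411122471198108 F [ 0.4 -0.4 -1.9] g 39.99343693256378 q7 [ 0.48  0.2  -0.76  1.73  0.14  1.27 -0.33]
shift units [ 0.799 -0.055 -0.104]
```

View pics/s3.png

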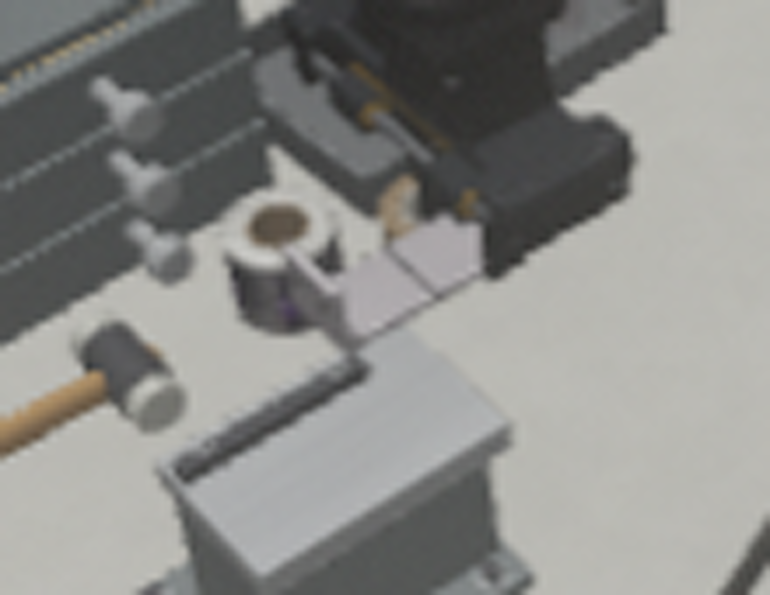

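Run:
```python
from h import *
S=lambda x,y:(135+(x+.5)/7-.5,175+(y+.5)/7-.5)
P=ray('scene',[S(391,247),S(436,298)],.201);print('line',P,P.mean(0),np.linalg.norm(P[1]-P[0]))
N=ray('scene',[S(510,423),S(262,573)],.115);print('open edge',N,np.degrees(np.arctan2(*(N[0]-N[1])[1::-1])))
E_=ray('scene',[S(436,298),S(357,345)],.201);d=E_[0]-E_[1];print('bar edge',E_,np.degrees(np.arctan2(*d[1::-1])),np.linalg.norm(d))
F=ray('scene',[S(362,352),S(180,462)],.125);print('fence top outer',F,np.linalg.norm(F[0]-F[1]))
print('cab corner',[ray('scene',[S(268,100)],z) for z in(.1,.15,.2)])
```

```text
line [[0.54263178 0.09297776 0.201     ]
 [0.49885661 0.09713241 0.201     ]] [0.52074419 0.09505509 0.201     ] 0.043971891496042616
open edge [[0.47507771 0.07898427 0.115     ]
 [0.47904333 0.22537967 0.115     ]] -91.55166929131579
bar edge [[0.49885661 0.09713241 0.201     ]
 [0.49892547 0.14358325 0.201     ]] -90.08493718817687 0.046450894605192736
fence top outer [[0.55793045 0.11096189 0.125     ]
 [0.55736891 0.22056383 0.125     ]] 0.10960338157941656
cab corner [array([[0.78256913, 0.02566263, 0.1       ]]), array([[0.73031837, 0.05128679, 0.15      ]]), array([[0.6780676 , 0.07691095, 0.2       ]])]
```

View pics/t3.png

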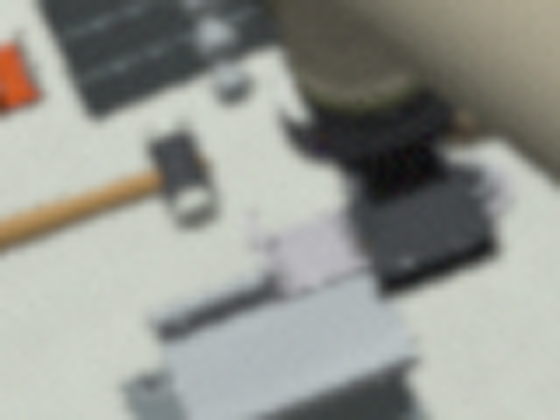

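```bash
python3 -m crank '[[[0.4,-0.05,0],-0.1],[[0.43,0,0.5],0],[[0,0,0.9],0],[[0,0,0.8],0],[[0,0,0.3],0],[[0,0,0],0],[[0,0,0],0]]'
python3 -c "
from h import *
go([.519,.082,.117]);cv2.imwrite('pics/s4.png',crop(grab('scene'),135,175,110,85,7))"
```

```text
time: 12.35
ee_pos: [0.5209, 0.0821, 0.1228]
eef_rot: [0.711, 0.703, 0.001, 0.0]
ft_force: [0.4, 0.1, -1.0]
width: 0.0443
grip_force: 40.0
t 12.35 tcp [0.5209 0.0821 0.1228] toolx 89.42 tilt 0.07 w 0.04433981751884051 F [ 0.4  0.1 -1. ] g 39.99348700046539 q7 [ 0.42  0.29 -0.76  1.81  0.22  1.13 -0.42]
shift units [-0.004 -0.063  0.194]
```

View pics/s4.png

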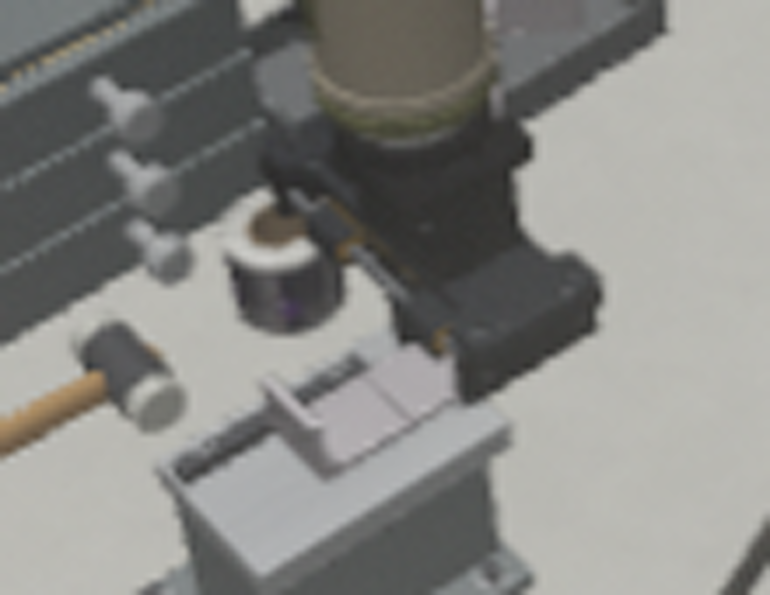

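```bash
python3 -m crank '[[[0,-0.08,0],0],[[0,0,0.1],0],[[0,0,0.07],0],[[0,0,0],0],[[0,0,0],0]]'
python3 -m crank '[[[0,0,0.05],0],[[0,0,0],0],[[0,0,0],0]]'
```

```text
time: 13.02
ee_pos: [0.518, 0.0817, 0.1171]
eef_rot: [0.711, 0.703, -0.0, 0.0]
ft_force: [-2.4, -0.6, 3.0]
width: 0.0438
grip_force: 40.0
time: 13.4
ee_pos: [0.518, 0.0817, 0.1169]
eef_rot: [0.711, 0.703, -0.0, 0.0]
ft_force: [-9.5, -3.5, 19.4]
width: 0.0442
grip_force: 40.0
```

```bash
python3 -m crank '[[[0,0,-0.04],0],[[0.12,0,0],0],[[0,0,0],0],[[0,0,0],0],[[0,0,0],0]]'
python3 -c "
from h import *
go([.523,.082,.117]);cv2.imwrite('pics/s5.png',crop(grab('scene'),140,195,84,64,9))"
```

```text
time: 14.02
ee_pos: [0.5187, 0.0852, 0.117]
eef_rot: [0.711, 0.703, 0.0, 0.001]
ft_force: [0.4, -2.3, 6.6]
width: 0.044
grip_force: 40.0
t 14.03 tcp [0.5187 0.0852 0.117 ] toolx 89.38 tilt 0.08 w 0.04400954896892651 F [ 0.4 -2.3  6.6] g 39.99762296676636 q7 [ 0.42  0.29 -0.76  1.82  0.22  1.12 -0.43]
shift units [-0.104  0.145  0.001]
```

View pics/s5.png

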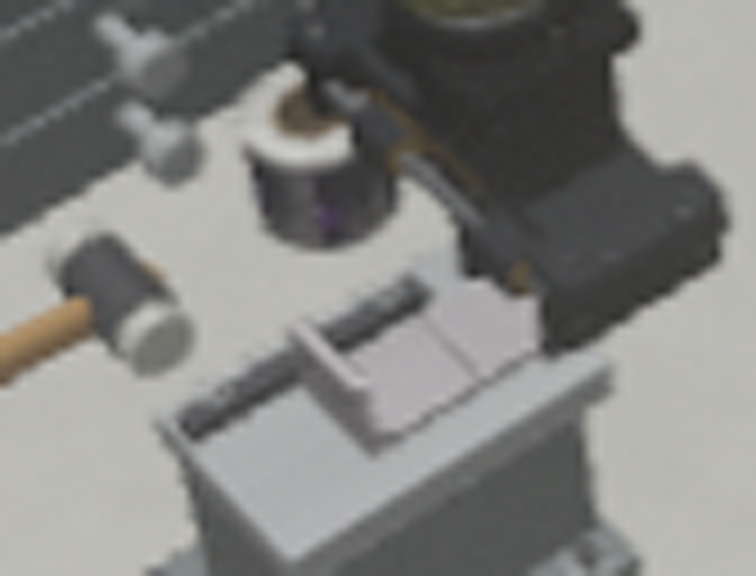

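```bash
python3 -m crank '[[[0,0.1,0],0],[[0,0.05,0],0],[[0,0,0],0],[[0,0,0],0]]'
python3 -m crank '[[[0,0.04,0],0],[[0,0,0],0],[[0,0,0],0]]'
```

```text
time: 14.58
ee_pos: [0.5223, 0.0857, 0.117]
eef_rot: [0.711, 0.704, -0.0, -0.0]
ft_force: [-4.4, -0.7, 9.2]
width: 0.0437
grip_force: 40.0
time: 14.95
ee_pos: [0.5234, 0.0858, 0.117]
eef_rot: [0.711, 0.704, -0.0, -0.0]
ft_force: [-6.0, -1.8, 9.8]
width: 0.044
grip_force: 40.0
```

```bash
python3 -m crank '[[[0,0.03,0],0],[[0,0,0],0],[[0,0,0],0]]'
python3 -m crank '[[[0,0.03,0],0],[[0,0,0],0],[[0,0,0],0]]'
```

```text
time: 15.32
ee_pos: [0.5243, 0.0859, 0.117]
eef_rot: [0.711, 0.704, -0.0, -0.0]
ft_force: [-5.3, 0.7, 9.2]
width: 0.0447
grip_force: 40.0
time: 15.7
ee_pos: [0.5244, 0.0859, 0.117]
eef_rot: [0.711, 0.704, -0.001, -0.001]
ft_force: [-10.3, -0.8, 13.0]
width: 0.044
grip_force: 40.0
```

```bash
python3 -m crank '[[[0,-0.04,-0.01],0],[[0,0,0],0],[[0,0,0],0],[[0,0,0],0],[[0,0,0],0],[[0,0,0],0]]' 1 40
python3 -c "
from h import *
go([.5244,.176,.18]);cv2.imwrite('pics/s6.png',grab('scene'))"
```

```text
time: 16.45
ee_pos: [0.5244, 0.0853, 0.1169]
eef_rot: [0.711, 0.703, 0.0, 0.0]
ft_force: [0.1, 0.3, 0.5]
width: 0.086
grip_force: 0.0
t 16.45 tcp [0.5244 0.0853 0.1169] toolx 89.4 tilt 0.01 w 0.08600665046828723 F [0.1 0.3 0.5] g 0.0 q7 [ 0.41  0.3  -0.75  1.81  0.23  1.12 -0.43]
shift units [ 3.023 -0.03  -2.102]
```

```bash
python3 -m crank '[[[0,0,-0.5],0],[[0,0,-0.8],0],[[0,0,-0.8],0],[[0.6,0,0],0],[[0.8,0,0],0],[[0.8,0,0],0],[[0.8,0,0],0],[[0,0,0],0],[[0,0,0],0]]' 1 40
cat >> h.py <<'E'
def strip(n,im,xs,ys,z):
    "gray rectified on plane z, rows ys, averaged over xs"
    X,Y=np.meshgrid(xs,ys); p=proj(n,np.c_[X.ravel(),Y.ravel(),np.full(X.size,z)]).astype(np.float32)
    g=cv2.cvtColor(im,cv2.COLOR_BGR2GRAY)
    return cv2.remap(g,p[:,0].reshape(X.shape),p[:,1].reshape(X.shape),cv2.INTER_LINEAR)
E
python3 - <<'E'
from h import *
print('camC',[-cam(n)[2][:3,:3].T@cam(n)[2][:3,3] for n in('scene','top')])
go([.5244,.176,.13]); im=grab('scene');cv2.imwrite('pics/s7.png',im)
ys=np.arange(.06,.2,.002)
bar=strip('scene',im,np.linspace(.508,.54,9),ys,.121).mean(1)
pl=strip('scene',im,np.linspace(.482,.492,5),ys,.115).mean(1)
for y,a,b in zip(ys,bar,pl):print(f'{y:.3f} {a:.0f} {b:.0f}',end=' | ')
E
```

```text
time: 17.62
ee_pos: [0.5255, 0.1745, 0.1804]
eef_rot: [0.711, 0.703, -0.0, 0.0]
ft_force: [0.2, 0.1, 0.6]
width: 0.0867
grip_force: 0.0
camC [array([-0.29276314,  0.55301342,  1.12901104]), array([-0.32231857,  0.18970097,  1.68604216])]
t 17.62 tcp [0.5255 0.1745 0.1804] toolx 89.37 tilt 0.04 w 0.08671252862416236 F [0.2 0.1 0.6] g 0.0 q7 [ 0.28  0.3  -0.81  1.68  0.23  1.26 -0.58]
shift units [ 0.05  -0.039  1.68 ]
0.060 171 185 | 0.062 172 185 | 0.064 172 184 | 0.066 172 185 | 0.068 171 185 | 0.070 171 184 | 0.072 171 184 | 0.074 171 183 | 0.076 172 179 | 0.078 172 175 | 0.080 171 174 | 0.082 171 176 | 0.084 171 177 | 0.086 171 177 | 0.088 171 176 | 0.090 170 176 | 0.092 170 176 | 0.094 170 176 | 0.096 170 176 | 0.098 170 176 | 0.100 171 176 | 0.102 171 176 | 0.104 170 176 | 0.106 170 176 | 0.108 170 177 | 0.110 170 177 | 0.112 170 177 | 0.114 171 177 | 0.116 171 177 | 0.118 170 177 | 0.120 164 177 | 0.122 152 176 | 0.124 142 177 | 0.126 146 177 | 0.128 157 177 | 0.130 163 176 | 0.132 160 176 | 0.134 153 176 | 0.136 142 176 | 0.138 130 176 | 0.140 120 176 | 0.142 116 176 | 0.144 115 176 | 0.146 113 176 | 0.148 112 176 | 0.150 113 176 | 0.152 115 176 | 0.154 116 176 | 0.156 118 175 | 0.158 125 175 | 0.160 135 175 | 0.162 141 175 | 0.164 142 175 | 0.166 134 175 | 0.168 122 175 | 0.170 110 175 | 0.172 104 175 | 0.174 102 176 | 0.176 104 175 | 0.178 116 176 | 0.180 138 176 | 0.182 157 176 | 0.184 168 176 | 0.186 172 176 | 0.188 173 176 | 0.190 172 176 | 0.192 173 176 | 0.194 173 176 | 0.196 173 176 | 0.198 173 176 |
```

```bash
python3 -m crank '[[[0.07,-0.04,0.6],0],[[0,0,0.6],0],[[0,0,0.3],0],[[0,0,0.18],0],[[0,0,0],0],[[0,0,0],0]]' 1 40
python3 -m crank '[[[0,0,0],0],[[0,0,0],0],[[0,0,0],0],[[0,0,0],0],[[0,0,0],0],[[0,0,0],0]]' 0 50
python3 -c "
from h import *
go([.5244,.1765,.13])"
```

```text
time: 18.42
ee_pos: [0.5244, 0.1776, 0.13]
eef_rot: [0.711, 0.703, 0.0, 0.0]
ft_force: [0.7, 0.2, 1.1]
width: 0.0871
grip_force: 0.0
time: 19.18
ee_pos: [0.5241, 0.1774, 0.1295]
eef_rot: [0.711, 0.703, -0.0, 0.0]
ft_force: [0.1, 0.2, -0.3]
width: 0.0442
grip_force: 50.0
t 19.18 tcp [0.5241 0.1774 0.1295] toolx 89.4 tilt 0.01 w 0.04417386927370258 F [ 0.1  0.2 -0.3] g 50.00299469567835 q7 [ 0.26  0.35 -0.79  1.74  0.27  1.17 -0.62]
shift units [-0.03   0.011 -0.015]
```

```bash
python3 -m crank '[[[0,0.02,0.04],0],[[0,0,0],0],[[-0.2,0,0],0],[[-0.2,0.005,0],0],[[-0.2,0.005,0],0],[[0,0,0],0],[[0,0,0],0]]'
python3 - <<'E'
from h import *
go([.5244,.1774,.13]); im=grab('scene')
ys=np.arange(.06,.14,.001)
B=strip('scene',im,np.linspace(.508,.54,9),ys,.121)
print([(round(x,3),[round(ys[i],4) for i in [B[:,k].argmin()]]) for k,x in enumerate(np.linspace(.508,.54,9))])
bar=B.mean(1);print(bar.round().astype(int).tolist())
E
```

```text
time: 20.05
ee_pos: [0.5244, 0.1617, 0.1295]
eef_rot: [0.71, 0.704, 0.001, -0.001]
ft_force: [-5.4, 5.1, 9.8]
width: 0.0445
grip_force: 50.0
t 20.05 tcp [0.5244 0.1617 0.1295] toolx 89.49 tilt 0.14 w 0.04447360764226625 F [-5.4  5.1  9.8] g 49.96144096367061 q7 [ 0.29  0.34 -0.79  1.75  0.26  1.16 -0.58]
shift units [ 0.523 -0.005 -0.017]
[(np.float64(0.508), [np.float64(0.109)]), (np.float64(0.512), [np.float64(0.11)]), (np.float64(0.516), [np.float64(0.111)]), (np.float64(0.52), [np.float64(0.108)]), (np.float64(0.524), [np.float64(0.108)]), (np.float64(0.528), [np.float64(0.103)]), (np.float64(0.532), [np.float64(0.08)]), (np.float64(0.536), [np.float64(0.083)]), (np.float64(0.54), [np.float64(0.13)])]
[171, 171, 171, 171, 170, 169, 165, 161, 155, 148, 141, 133, 126, 120, 113, 107, 102, 98, 94, 92, 89, 85, 83, 81, 78, 75, 73, 72, 71, 70, 70, 69, 69, 68, 67, 66, 65, 65, 64, 64, 64, 64, 63, 63, 63, 63, 64, 63, 63, 62, 62, 62, 63, 63, 63, 63, 63, 63, 63, 63, 63, 63, 63, 63, 63, 63, 64, 64, 64, 65, 65, 65, 65, 65, 64, 64, 64, 63, 63, 63, 63]
```

Run:
```python
from h import *
go([.5244,.1774,.13]); t=grab('top');cv2.imwrite('pics/t8.png',t)
def colprof(n,im,xs,ys,z):
    X,Y=np.meshgrid(xs,ys); p=proj(n,np.c_[X.ravel(),Y.ravel(),np.full(X.size,z)]).astype(np.float32)
    return cv2.remap(im,p[:,0].reshape(X.shape),p[:,1].reshape(X.shape),cv2.INTER_LINEAR).astype(float).mean(1)
def edge(v,ys,a,b):
    m=(ys>=a)&(ys<=b); g=np.abs(np.gradient(v[m])); g[g<.25*g.max()]=0
    return round(float((g*ys[m]).sum()/g.sum()),4),round(float(v[m][0]),0),round(float(v[m][-1]),0)
ys=np.arange(.05,.26,.001)
for n,f in(('scene','scene0'),('scene','s7'),('top','top0'),('top','t8')):
  im=cv2.imread(f'pics/{f}.png')
  for lo,hi in((.482,.497),(.508,.54)) if f in('scene0','top0') else ((.482,.497),):
    P=colprof(n,im,np.linspace(lo,hi,12),ys,.115)
    print(f,lo,[(edge(P[:,c],ys,.06,.095),edge(P[:,c],ys,.215,.24)) for c in range(3)])
ys=np.arange(.06,.13,.001)
print(colprof('top',t,np.linspace(.505,.543,12),ys,.121).mean(1).round().astype(int).tolist())
```

```text
t 20.1 tcp [0.5244 0.1617 0.1295] toolx 89.5 tilt 0.14 w 0.04414725768652225 F [-5.2  5.6  8.8] g 49.9612176977098 q7 [ 0.29  0.34 -0.79  1.75  0.26  1.16 -0.58]
shift units [ 0.523 -0.005 -0.016]
scene0 0.482 [((0.0779, 172.0, 169.0), (0.2284, 170.0, 79.0)), ((0.0769, 179.0, 169.0), (0.2287, 169.0, 81.0)), ((0.0769, 179.0, 168.0), (0.2287, 168.0, 80.0))]
scene0 0.508 [((0.0752, 172.0, 164.0), (0.2304, 168.0, 111.0)), ((0.0756, 177.0, 164.0), (0.2305, 167.0, 114.0)), ((0.0758, 178.0, 162.0), (0.2306, 165.0, 113.0))]
s7 0.482 [((0.0781, 180.0, 176.0), (0.2288, 178.0, 83.0)), ((0.0772, 186.0, 176.0), (0.2288, 176.0, 84.0)), ((0.0769, 186.0, 174.0), (0.2289, 175.0, 83.0))]
top0 0.482 [((0.0746, 192.0, 189.0), (0.2261, 185.0, 131.0)), ((0.0741, 202.0, 187.0), (0.2261, 183.0, 130.0)), ((0.0756, 198.0, 179.0), (0.2264, 175.0, 120.0))]
top0 0.508 [((0.0728, 193.0, 183.0), (0.2281, 183.0, 140.0)), ((0.075, 203.0, 181.0), (0.2285, 182.0, 141.0)), ((0.0753, 197.0, 174.0), (0.2281, 173.0, 134.0))]
t8 0.482 [((0.0754, 194.0, 191.0), (0.2255, 189.0, 135.0)), ((0.0749, 205.0, 189.0), (0.2255, 187.0, 133.0)), ((0.0756, 200.0, 181.0), (0.2258, 179.0, 123.0))]
[186, 186, 186, 186, 186, 185, 185, 185, 185, 185, 185, 185, 185, 185, 185, 185, 185, 185, 185, 184, 184, 184, 184, 184, 184, 184, 184, 184, 184, 184, 184, 184, 184, 184, 183, 183, 183, 182, 182, 181, 180, 179, 178, 176, 174, 172, 171, 170, 170, 170, 171, 171, 172, 171, 170, 166, 162, 155, 148, 139, 130, 121, 112, 103, 95, 89, 84, 80, 77, 75]
```

```bash
python3 -m crank '[[[-0.2,0,0],0],[[-0.2,0.01,0],0],[[-0.2,0,0],0],[[-0.2,0.01,0],0],[[0,0,0],0],[[0,0,0],0],[[0,0,0],0]]'
cat > m.py <<'E'
from h import *
go([.5244,.129,.1295]); t=grab('top')
ys=np.arange(.04,.105,.0005)
B=strip('top',t,np.linspace(.507,.541,18),ys,.121)
v=B.mean(1);
N=cv2.blur(B.astype(np.float32),(6,1))
m=ys<.1
base=np.maximum.accumulate(v[::-1])[::-1]
print('dip',ys[m][v[m].argmin()]); print(v[::4].round(1).tolist())
for k in range(0,18,6):
    c=B[:,k:k+6].mean(1); d=(np.median(c[:40])-c).clip(0); w=d*(d>.4*d[ys<.095].max())*(ys<.095); print((w*ys).sum()/w.sum())
P=strip('top',t,np.linspace(.482,.497,12),ys,.115).mean(1);print('nose',P[::4].round(1).tolist())
E
python3 m.py
```

```text
time: 21.02
ee_pos: [0.5244, 0.1383, 0.1294]
eef_rot: [0.71, 0.704, 0.001, -0.001]
ft_force: [-7.3, 5.8, 10.7]
width: 0.0443
grip_force: 50.0
t 21.02 tcp [0.5244 0.1383 0.1294] toolx 89.54 tilt 0.16 w 0.04431790739781942 F [-7.3  5.8 10.7] g 49.996403167024255 q7 [ 0.33  0.32 -0.79  1.76  0.24  1.16 -0.53]
shift units [-0.31   0.002 -0.003]
dip 0.09950000000000006
[184.5, 184.3, 184.2, 183.9, 183.8, 183.9, 184.3, 184.3, 184.1, 183.2, 182.8, 182.8, 182.9, 182.7, 182.2, 181.8, 181.9, 182.0, 181.1, 179.1, 175.8, 172.3, 169.8, 168.4, 166.8, 162.1, 152.9, 138.6, 120.6, 103.2, 89.8, 81.5, 77.4]
0.09242925934418716
0.09265440414507779
0.09244584438549962
nose [202.0, 201.9, 201.9, 201.9, 202.2, 202.5, 202.5, 202.0, 201.9, 202.0, 202.3, 202.1, 201.8, 201.2, 200.0, 198.3, 195.9, 193.4, 191.7, 189.9, 189.0, 189.0, 188.6, 186.8, 183.1, 176.7, 165.2, 149.2, 130.0, 110.2, 92.9, 81.8, 76.3]
```

```bash
cat > e.py <<'E'
from h import *
def half(v,ys,i0,i1):
    "half-level crossing between the mean levels in windows i0,i1"
    a=v[(ys>=i0[0])&(ys<=i0[1])].mean();b=v[(ys>=i1[0])&(ys<=i1[1])].mean()
    m=(ys>i0[0])&(ys<i1[1]);s=np.sign(v[m]-(a+b)/2);k=np.nonzero(np.diff(s))[0];return ys[m][k].round(4).tolist(),round(a),round(b)
ys=np.arange(.03,.26,.0005)
for n,f in(('scene','scene0'),('scene','s7'),('top','top0'),('top','t1'),('top','t8')):
    im=cv2.imread(f'pics/{f}.png').copy(); im[...]=im[:,:,2:3] if 0 else im
    for x in (.480,.486,.492):
        v=strip(n,im,np.linspace(x-.003,x+.003,5),ys,.115).mean(1)
        print(f,x,'nose',half(v,ys,(.05,.066),(.085,.1)),'back',half(v,ys,(.2,.215),(.236,.244)))
im=cv2.imread('pics/s7.png')
for x in(.51,.516,.522,.528,.534,.540):
    v=strip('scene',im,np.linspace(x-.003,x+.003,5),ys,.121).mean(1);m=(ys>.112)&(ys<.134);d=(v[(ys>.1)&(ys<.115)].mean()-v).clip(0)
    k=ys[m][d[m].argmax()];w=m&(abs(ys-k)<.004);print('line',x,k,round((d*ys)[w].sum()/d[w].sum(),4),round(d[m].max()))
E
python3 e.py
```

```text
scene0 0.48 nose ([0.0765], 178, 163) back ([0.2285], 157, 80)
scene0 0.486 nose ([0.075], 178, 169) back ([0.2285], 169, 80)
scene0 0.492 nose ([0.075], 178, 168) back ([0.2285], 169, 80)
s7 0.48 nose ([0.0765], 185, 169) back ([0.2285], 164, 84)
s7 0.486 nose ([0.075], 185, 176) back ([0.2285], 176, 84)
s7 0.492 nose ([0.075], 185, 176) back ([0.2285], 176, 84)
top0 0.48 nose ([0.075], 199, 175) back ([0.225], 167, 127)
top0 0.486 nose ([0.072], 200, 186) back ([0.226], 182, 127)
top0 0.492 nose ([0.077], 200, 185) back ([0.226], 182, 127)
t1 0.48 nose ([0.075], 200, 176) back ([0.225], 168, 129)
t1 0.486 nose ([0.072], 201, 188) back ([0.2255], 184, 129)
t1 0.492 nose ([0.075], 202, 188) back ([0.226], 184, 128)
t8 0.48 nose ([0.075], 202, 178) back ([0.2255], 166, 130)
t8 0.486 nose ([0.0715], 204, 189) back ([0.2005, 0.2265], 176, 130)
t8 0.492 nose ([0.077], 202, 188) back ([0.202, 0.227], 173, 131)
line 0.51 0.12450000000000008 0.1246 28
line 0.516 0.12450000000000008 0.1245 28
line 0.522 0.12450000000000008 0.1244 28
line 0.528 0.12400000000000008 0.1241 27
line 0.534 0.1335000000000001 0.1322 32
line 0.54 0.1335000000000001 0.132 76
```

```bash
cat > f.py <<'E'
from h import *
from scipy.optimize import curve_fit
from scipy.special import erf
f=lambda p,a,b,c,s,x1:0
def fit(n,fn,lo,hi,y0):
    im=cv2.imread(f'pics/{fn}.png'); xs=np.arange(lo,hi,.001); ys=np.arange(y0-.015,y0+.015,.0005)
    B=strip(n,im,xs,ys,.115).astype(float); X,Y=np.meshgrid(xs-.523,ys)
    g=lambda q,a,b,c,k,s:a+b*erf((q[1]-c-k*q[0])/s)
    p,cv=curve_fit(g,(X.ravel(),Y.ravel()),B.ravel(),p0=[B.mean(),(B[-1].mean()-B[0].mean())/2,y0,0,.003])
    print(fn,y0,'edge at x=.523: %.4f slope deg %.2f blur %.4f amp %.1f'%(p[2],np.degrees(np.arctan(p[3])),p[4],p[1]))
for n,fn in(('scene','scene0'),('scene','s1'),('top','top0'),('top','t1')):
    if fn=='s1':continue
    fit(n,fn,.482,.562,.077); fit(n,fn,.482,.54,.227)
    fit(n,fn,.482,.54,.077)
E
python3 f.py
```

```text
scene0 0.077 edge at x=.523: 0.0762 slope deg 0.72 blur 0.0031 amp -6.4
scene0 0.227 edge at x=.523: 0.2277 slope deg -0.54 blur 0.0030 amp -36.6
scene0 0.077 edge at x=.523: 0.0751 slope deg -1.91 blur 0.0027 amp -6.1
top0 0.077 edge at x=.523: 0.0751 slope deg -1.01 blur 0.0062 amp -10.5
top0 0.227 edge at x=.523: 0.2311 slope deg 10.73 blur 0.0083 amp -26.8
top0 0.077 edge at x=.523: 0.0750 slope deg -0.58 blur 0.0062 amp -9.5
t1 0.077 edge at x=.523: 0.0750 slope deg -0.40 blur 0.0060 amp -10.4
t1 0.227 edge at x=.523: 0.2310 slope deg 10.61 blur 0.0084 amp -27.1
t1 0.077 edge at x=.523: 0.0750 slope deg -0.02 blur 0.0060 amp -9.6
```

```bash
python3 -m crank '[[[-0.1,0,0],0],[[-0.1,0.01,0],0],[[-0.1,0,0],0],[[0,0,0],0],[[0,0,0],0],[[0,0,0],0]]'
python3 - <<'E'
from h import *
go([.5244,.129,.1295])
ys=np.arange(-.05,.02,.002)
for n in('top','scene'):
    im=grab(n);cv2.imwrite(f'pics/{n}9.png',im)
    B=strip(n,im,np.linspace(.521,.528,5),ys,.121).mean(1)
    C=strip(n,im,np.linspace(.516,.532,9),ys,.139).mean(1)
    print(n);[print(f'{y:.3f}:{b:.0f},{c:.0f}',end=' ') for y,b,c in zip(ys,B,C)]
E
```

```text
time: 21.82
ee_pos: [0.5244, 0.1302, 0.1295]
eef_rot: [0.71, 0.705, 0.001, -0.001]
ft_force: [-6.9, 9.7, 10.7]
width: 0.0438
grip_force: 50.0
t 21.82 tcp [0.5244 0.1302 0.1295] toolx 89.6 tilt 0.21 w 0.043845553980155445 F [-6.9  9.7 10.7] g 50.018357802182436 q7 [ 0.35  0.32 -0.78  1.77  0.24  1.15 -0.51]
shift units [-0.039 -0.001 -0.001]
top
-0.050:89,99 -0.048:89,99 -0.046:88,99 -0.044:87,97 -0.042:87,96 -0.040:86,94 -0.038:84,93 -0.036:83,91 -0.034:83,89 -0.032:84,88 -0.030:88,87 -0.028:92,86 -0.026:97,85 -0.024:101,85 -0.022:105,85 -0.020:108,86 -0.018:113,86 -0.016:117,88 -0.014:121,90 -0.012:122,92 -0.010:123,93 -0.008:123,96 -0.006:121,101 -0.004:121,108 -0.002:124,118 0.000:129,129 0.002:137,140 0.004:147,149 0.006:159,158 0.008:170,167 0.010:179,176 0.012:184,182 0.014:187,185 0.016:188,187 0.018:188,188 scene
-0.050:183,183 -0.048:183,183 -0.046:183,184 -0.044:184,184 -0.042:184,184 -0.040:184,184 -0.038:184,183 -0.036:184,183 -0.034:183,184 -0.032:181,184 -0.030:177,183 -0.028:171,183 -0.026:162,183 -0.024:150,182 -0.022:139,179 -0.020:129,174 -0.018:123,166 -0.016:119,154 -0.014:118,141 -0.012:118,131 -0.010:116,127 -0.008:115,123 -0.006:112,121 -0.004:110,124 -0.002:108,132 0.000:111,143 0.002:119,148 0.004:134,146 0.006:152,139 0.008:164,134 0.010:170,138 0.012:172,148 0.014:172,160 0.016:173,168 0.018:173,172
```

Run:
```python
from h import *
a=cv2.imread('pics/s7.png');b=cv2.imread('pics/scene9.png')
ys=np.arange(-.06,.10,.002);xs=np.linspace(.518,.530,7)
A=strip('scene',a,xs,ys,.139).mean(1);B=strip('scene',b,xs,ys,.139).mean(1)
[print(f'{y:.3f}:{p:.0f},{q:.0f}',end=' ') for y,p,q in zip(ys,A,B)]
# template match of rectified patch around bush
yy=np.arange(.005,.075,.0005);xx=np.arange(.500,.548,.0005)
T=strip('scene',a,xx,yy,.139)
I=strip('scene',b,np.arange(.494,.554,.0005),np.arange(-.06,.08,.0005),.139)
m=cv2.matchTemplate(I,T,cv2.TM_CCOEFF_NORMED);_,v,_,l=cv2.minMaxLoc(m);print('\nshift y',(-.06+l[1]*.0005)-.005,'x',.494+l[0]*.0005-.5,v)
```

```text
-0.060:183,184 -0.058:183,183 -0.056:183,183 -0.054:183,183 -0.052:183,184 -0.050:183,184 -0.048:184,184 -0.046:184,184 -0.044:184,184 -0.042:184,184 -0.040:184,183 -0.038:184,183 -0.036:184,183 -0.034:184,184 -0.032:184,184 -0.030:184,183 -0.028:184,183 -0.026:183,183 -0.024:183,182 -0.022:183,179 -0.020:183,174 -0.018:183,165 -0.016:183,153 -0.014:184,138 -0.012:184,129 -0.010:183,124 -0.008:184,120 -0.006:183,117 -0.004:183,120 -0.002:183,130 0.000:182,142 0.002:182,149 0.004:182,147 0.006:182,138 0.008:182,134 0.010:182,138 0.012:182,149 0.014:182,161 0.016:182,169 0.018:182,172 0.020:183,173 0.022:182,172 0.024:180,172 0.026:177,173 0.028:170,173 0.030:159,172 0.032:145,172 0.034:131,172 0.036:122,170 0.038:116,162 0.040:114,146 0.042:114,121 0.044:117,95 0.046:124,77 0.048:136,73 0.050:145,74 0.052:145,76 0.054:140,77 0.056:140,76 0.058:150,75 0.060:162,75 0.062:170,76 0.064:172,78 0.066:172,77 0.068:172,74 0.070:173,74 0.072:173,73 0.074:173,73 0.076:173,73 0.078:172,73 0.080:172,73 0.082:172,73 0.084:172,73 0.086:171,73 0.088:169,73 0.090:168,73 0.092:168,73 0.094:170,73 0.096:170,74 0.098:170,76 
shift y -0.04649999999999999 x 0.0010000000000000009 0.9868980646133423
```

Run:
```python
from h import *
a=cv2.imread('pics/s6.png');xs=np.linspace(.510,.530,9)
ys=np.arange(.11,.20,.0015)
L=strip('scene',a,xs,ys,.121).mean(1);F=strip('scene',a,xs,ys,.115).mean(1);T=strip('scene',a,xs,ys,.157).mean(1)
[print(f'{y:.4f}:{p:.0f},{q:.0f},{t:.0f}',end=' ') for y,p,q,t in zip(ys,L,F,T)]
```

```text
0.1100:171,172,167 0.1115:171,172,168 0.1130:171,171,168 0.1145:171,170,169 0.1160:171,169,169 0.1175:171,164,169 0.1190:169,156,169 0.1205:163,146,170 0.1220:153,142,170 0.1235:145,147,170 0.1250:144,156,166 0.1265:151,164,158 0.1280:160,169,147 0.1295:167,171,136 0.1310:171,173,127 0.1325:172,173,122 0.1340:173,173,120 0.1355:173,171,118 0.1370:173,171,116 0.1385:173,172,111 0.1400:173,172,111 0.1415:173,172,116 0.1430:174,172,125 0.1445:174,172,131 0.1460:174,172,135 0.1475:173,173,133 0.1490:173,172,128 0.1505:174,173,124 0.1520:174,173,122 0.1535:174,173,120 0.1550:174,172,120 0.1565:174,171,120 0.1580:174,171,122 0.1595:173,169,123 0.1610:169,165,124 0.1625:163,157,123 0.1640:155,148,124 0.1655:145,137,126 0.1670:133,126,128 0.1685:122,116,128 0.1700:113,109,127 0.1715:107,105,130 0.1730:104,105,139 0.1745:103,109,150 0.1760:105,120,157 0.1775:113,136,154 0.1790:127,152,141 0.1805:144,164,124 0.1820:159,170,111 0.1835:167,172,102 0.1850:171,173,98 0.1865:173,173,97 0.1880:173,173,98 0.1895:173,173,99 0.1910:173,173,99 0.1925:174,173,101 0.1940:174,173,101 0.1955:174,173,102 0.1970:174,173,103 0.1985:174,173,105 0.2000:174,173,108
```

```bash
python3 -m crank '[[[-0.04,0,0],0],[[0,0,0],0],[[0,0,0],0],[[0,0,0],0]]'
python3 - <<'E'
from h import *
go([.5244,.129,.1295])
a=cv2.imread('pics/s7.png');b=grab('scene')
T=strip('scene',a,np.arange(.500,.548,.0005),np.arange(.005,.075,.0005),.139)
I=strip('scene',b,np.arange(.494,.554,.0005),np.arange(-.06,.08,.0005),.139)
_,v,_,l=cv2.minMaxLoc(cv2.matchTemplate(I,T,cv2.TM_CCOEFF_NORMED));print('shift y',(-.06+l[1]*.0005)-.005,v)
E
```

```text
time: 22.42
ee_pos: [0.5244, 0.1292, 0.1295]
eef_rot: [0.71, 0.705, 0.001, -0.001]
ft_force: [-7.8, 10.1, 10.3]
width: 0.0441
grip_force: 50.0
t 22.43 tcp [0.5244 0.1292 0.1295] toolx 89.61 tilt 0.22 w 0.04409148668537877 F [-7.8 10.1 10.3] g 50.017071682959795 q7 [ 0.35  0.32 -0.78  1.77  0.24  1.15 -0.51]
shift units [-0.007 -0.    -0.001]
shift y -0.047499999999999994 0.9886652827262878
```

```bash
python3 -c "
from bench import r
print(r.close_job())"
```

```text
the job is handed in; nothing more can be done
None
```

The job is handed in, with no verdict returned: the arm lies flat against the fence, bush end out over the nose, gripped at the flange with 50 N and pressed down at about 10 N; I estimate the scribed line is within about 1 mm of the nose edge, though a rougher check from the bush put it nearly 3 mm short.

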